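# Find the key that works the cam lock

### The job

One of the two keys standing in the wooden rack fits the cam lock on the fitting board. Find it, push it fully down into the keyway and turn the lock clockwise to its stop, so that the steel tongue swings clear of its keeper; then draw the key out, leaving the lock turned, and stand it blade down in the small square pot. Keep the key that does not fit out of the pot.

Things in the scene. Friction and masses are not known exactly. Their poses are not given: they have to be found in the camera images.
- slim_key (a point): Mid bow (head) of a steel key, upright in one of 3 rack slots (70 mm apart, shelf 70 mm high; a punch in another; all tops under 150 mm). Upward: flat blade 28 mm wide, 6 thick, 38 long; collar 24 across, 8 thick, on the rack; stem 12 across; flat round bow 36 across, 10 thick. Point: 88 mm above the tip, 50 above the collar's underside. z up from tip to bow, y along blade width, x across thickness. 0.16 kg.
- broad_key (a point): Mid bow (head) of a steel key, upright in one of 3 rack slots (70 mm apart, shelf 70 mm high; a punch in another; all tops under 150 mm). Upward: flat blade 50 mm wide, 6 thick, 38 long; collar 24 across, 8 thick, on the rack; stem 12 across; flat round bow 52 across, 10 thick. Point: 88 mm above the tip, 50 above the collar's underside. z up from tip to bow, y along blade width, x across thickness. 0.16 kg.
- keyway (a point): Centre of the keyway mouth on top of the lock's brass plug (64 mm across, top 72 mm up, in a dark steel case 110 mm square, 60 high, fixed). Upright slot 38 mm long (y), 13 wide (x), 57 deep; z up. A key is fully in when its collar meets the plug. A 28 mm blade turns about 15 degrees in it before it drives. Steel tongue 100 mm out along x, at first under a keeper bridge 80 mm high.
- cam (a joint): Turn of the lock's plug and tongue, in rad: 0 locked (tongue square under the keeper), grows clockwise seen from above, stop at 1.0 (about 57 degrees). Starts at 0 to 0.2. Light friction, about 0.08 N m, no spring: it stays where it is left.
- pot (a point): Centre of the inner floor, 4 mm above the bench, of a fixed open square pot of dark steel sheet, 64 mm square outside, 56 mm inside, rim 62 mm above the bench. x and y run along its sides, z up. A key let go in it with the blade just over the floor leans against the rim and stays.
Not all that is in view belongs to the job. Leave any orange look-alike of the part that bears slim_key alone.

How it is judged:
By the outcome, as a careful person would: the job done as asked, in the order asked, and still so for the second after the job is handed in, with the robot touching nothing.
It also fails if it takes over 64 s, if anything falls off the work surface, if the arm or the gripper's body presses on something with over 40 N, if the wrist force passes 120 N, or if a joint passes its speed limit or range.

### The arm

A 6-joint arm with a two-finger parallel gripper is mounted at the origin on the work surface. World frame = base frame: x ahead of the robot, y to its left, z up, the work surface at z = 0. Lengths are in mm, angles in rad, forces in N, time in s.
With the tool pointing down it reaches from about 300 to 775 mm from the base axis. Payload 14.6 kg.
Tool frame: the origin (TCP) lies between the finger pads; the fingertips stand 19 mm ahead of it and the grasp point (between the pads) is the TCP (manip.tip_reach is the z of the fingertips in the tool frame, in mm); z points along the fingers, y is the line along which they close (so a half turn about z gives the same grasp; the last joint's range is limited). The gripper opens to 85 mm and grips with 20 to 120 N. Pads are 22 mm wide; open, the fingers measure 114 mm over their backs; the gripper's body (76 mm by 85 mm) begins 54 mm behind the grasp point. The pads swing forward as they close: fully open they stand 13 mm farther back than shut.
Start: joints at [-1.254, 0.3, 1.521, -0, 1.321, -0.067], TCP at [205.938, -509.979, 250.281] pointing down, gripper open.
Joint ranges: [-3.03, 3.03], [-0.79, 2.21], [0.23, 2.52], [-1.04, 4.18], [0, 3.07], [-2.55, 2.55]. Speed limits (rad/s): [2.22, 2.22, 2.57, 3.14, 3.14, 3.14].

### API

Orientations are given as a unit quaternion [x, y, z, w].
In Python, from rig import monitor, imaging, ticket, models, manip gives the robot as it stands.
- The arm moves only by the tool carry_out, never from a script. Its argument "targets" is a list that holds one entry, the list of rows, each a list of 6 numbers: the shift along the tool's x, y, z normalised to -1 to 1, where 1 is 300 mm, then the turn, a rotation vector about the tool's x, y, z normalised to -1 to 1, where 1 is 0.5 rad. A call has 1 to 8 rows; each row is the pose to reach, as a shift and turn from the pose commanded when the call began, along the tool's axes at that moment; what a row does not reach only later rows make up. A row lasts 1/12 s, in which the tool goes at most 41.7 mm and 7.16 degrees, less where a joint would pass 70% of its speed; a pose out of reach is approached as far as the arm can. A call with a number of a shift or a turn outside -1 to 1 is refused whole. A call with a gripper value outside its range is refused whole. "gripper" is the gripper command: -1 is fully open, 1 is shut, values between are in proportion, set as the call begins (left out, the last holds). The fingers move at their own pace and stop on an object; the grip force is fixed at half the most. Time passes only in rows, so rows that repeat a pose let the fingers close. It gives the time, the measured TCP pose, the force, the opening and the grip force at its end, in the units of the state.
- monitor.get_state(): the state, without advancing time (a new reading comes with each control period).
- imaging.read_camera(name): name is "scene" or "top" or "wrist"; returns (picture, depth): 400x640x3 uint8, red, green, blue; 400x640 float32, mm along the optical axis (not along the pixel's ray), 0 where there is no reading.
- imaging.camera_info(name): a dict with "fx", "fy", "cx", "cy" (pixels), "D" ([k1, k2, p1, p2, k3] as OpenCV has them; the pictures are not rectified), "R" (3x3) and "t" (3): a world point X has camera coordinates R X + t. Camera axes: x right, y down, z forward; pixel columns grow to the right and rows downward; lengths in mm; the calibration is good to about 2 mm. A picture is of the moment at which its call begins: read the wrist's pose just before it. camera_info takes no time and is no camera call; for the wrist camera it gives the pose at the moment of the call.
- ticket.job_done(): hands the job in; it is judged then, once.
Trained networks look in the newest picture that a camera, given by its name, has taken for a name from the list of things; names that differ only in an ending like _2 or _b are one class to them, and where a whole thing is asked for, a point or a joint stands for the part that bears it (a point fixed in the world has none). Each returns a list of dicts, best first, with "confidence" (0 to 1); they miss things now and then, are a little off and sometimes report something else, mostly with a low value. They report only what shows in the picture. A call takes as long as a camera call. They do not tell look-alikes from the thing itself.
- models.look_for(name, camera): "location" ([row, column] in pixels, amid what is visible of it).
- models.regions_of(name, camera): "mask" (400x640 bool, what is visible of it) and "location" ([row, column] in pixels, amid what is visible of it).
- models.landmark_of(name, camera): "location" ([row, column] in pixels: a listed point, or the origin of a listed thing).
The state is a dict: "t": time; "joint_pos": joint angles; "joint_velocities": joint speeds; "joint_efforts": joint torques, N m; "eef_pos": TCP position; "tool_rot": TCP orientation; "contact_force": force on the tool from outside, world axes, zero at the start; "torque": the same for the moment, N m; "finger_gap": finger opening in mm; "gripper_force": force on a finger pad.
Only numpy, scipy, OpenCV 4.12 (cv2) and the standard library are available. Lean on these libraries where they do the work, as an engineer would, in place of code of your own. Each camera call takes 0.05 s, during which the arm holds its last target. There are 200 camera calls.

## Working session

There is one attempt and no reset: what is moved stays moved. The work goes in short steps, Python scripts to look and compute and a tool call to move; the robot and the scene stay as the last step left them, time stands still between calls to the robot, and variables do not carry over. Pictures are saved under pics/ and viewed, at most 10 in all, crops included, and the job is handed in when it is done.

Besides the shell and the picture viewer there is one more tool, called after ">>>" as a command line: name --argument value ..., lists and objects as JSON in quotes. carry_out: Moves the arm, as the interface text tells. Its arguments: {"type":"object","properties":{"targets":{"type":"array"},"gripper":{"type":"number"}},"required":["targets"]}

```bash
mkdir -p pics; ls
cat > h.py <<'E'
import numpy as np, cv2
from rig import monitor, imaging, ticket, models, manip
def cam(n):
    i=imaging.camera_info(n); K=np.array([[i['fx'],0,i['cx']],[0,i['fy'],i['cy']],[0,0,1.]])
    return K,np.array(i['D'],float),np.array(i['R']),np.array(i['t'])
def ray(n,rc,c=None):
    K,D,R,t=c or cam(n)
    u=cv2.undistortPoints(np.array([[[rc[1],rc[0]]]],float),K,D)[0,0]
    return -R.T@t, R.T@np.array([u[0],u[1],1.])
def at_depth(n,rc,d,c=None):
    o,v=ray(n,rc,c); return o+v*d
def at_z(n,rc,z,c=None):
    o,v=ray(n,rc,c); return o+v*(z-o[2])/v[2]
def cloud(n,depth,c=None):
    K,D,R,t=c or cam(n); h,w=depth.shape
    g=np.stack(np.meshgrid(np.arange(w),np.arange(h)),-1).reshape(-1,1,2).astype(float)
    u=cv2.undistortPoints(g,K,D).reshape(h,w,2)
    P=np.concatenate([u,np.ones((h,w,1))],-1)*depth[...,None]
    return (P-t)@R
def tri(rays):
    A=np.zeros((3,3));b=np.zeros(3)
    for o,v in rays:
        v=v/np.linalg.norm(v);M=np.eye(3)-np.outer(v,v);A+=M;b+=M@o
    return np.linalg.solve(A,b)
def save(n,img): cv2.imwrite('pics/'+n+'.png',cv2.cvtColor(img,cv2.COLOR_RGB2BGR))
E
python3 - <<'E'
from h import *
s=monitor.get_state(); print(s)
for n in('scene','top'):
    p,d=imaging.read_camera(n); save(n+'0',p); np.savez(n+'0.npz',p=p,d=d)
    c=cloud(n,d)
    print(n,'campos',-cam(n)[2].T@cam(n)[3])
    for k in('slim_key','broad_key','keyway','pot'):
        for f in ('landmark_of',):
            for r in getattr(models,f)(k,n)[:4]:
                l=r['location'];q=tuple(int(round(x)) for x in l)
                print(k,f,np.round(l,1),round(r['confidence'],2),np.round(c[q],0))
E
```

```text
pics
{'t': 0.0, 'joint_pos': array([-1.25359975e+00,  3.00540146e-01,  1.52161714e+00, -3.89460587e-06,
        1.32071053e+00, -6.66044667e-02]), 'joint_velocities': array([ 0.00061161,  0.00198267,  0.0021792 ,  0.00126332, -0.00086509,
        0.00012471]), 'joint_efforts': array([-2.57537198e-05, -5.43501663e+01, -3.61793196e+01, -2.30769780e-05,
        4.04184626e-03,  5.06365996e-05]), 'eef_pos': array([ 205.86999868, -509.77420622,  249.66817369]), 'tool_rot': array([ 9.81643239e-01,  1.90725310e-01, -8.15493824e-05, -6.32348893e-04]), 'contact_force': array([ 0.48652361, -0.88047316,  0.11224524]), 'torque': array([ 0.00579021, -0.01905852, -0.04490706]), 'gripper_force': 0.0, 'finger_gap': 85.48865013775045}
scene campos [1053.59354815  646.8868995   967.6141972 ]
slim_key landmark_of [301.4 367. ] 0.9 [589. 294.  92.]
slim_key landmark_of [272.9 409.5] 0.71 [493. 320. 129.]
slim_key landmark_of [244.1 428.3] 0.66 [373. 278.  88.]
broad_key landmark_of [249.7 386.4] 0.87 [487. 246. 130.]
keyway landmark_of [215.2 289.1] 0.9 [543. -16.  66.]
pot landmark_of [164.4 246.2] 0.74 [ 500. -258.   46.]
top campos [ 385.76605129   44.44862271 1292.6447794 ]
slim_key landmark_of [188.3 211. ] 0.7 [490. 303. 135.]
slim_key landmark_of [151.  219.8] 0.64 [584. 286. 106.]
slim_key landmark_of [237.4 224.1] 0.61 [370. 300.   2.]
broad_key landmark_of [188.3 239.3] 0.46 [494. 246.  70.]
keyway landmark_of [163.4 334.3] 0.88 [558.   2.  14.]
pot landmark_of [187.1 442.7] 0.88 [ 488. -290.    2.]
pot landmark_of [163.1 337.7] 0.62 [558.  -8.  19.]
```

View pics/scene0.png

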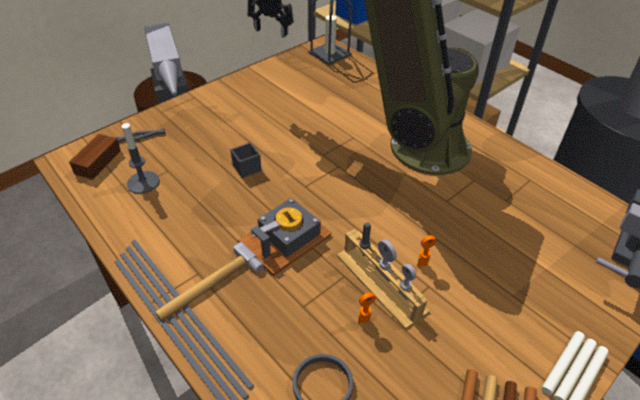

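View pics/top0.png

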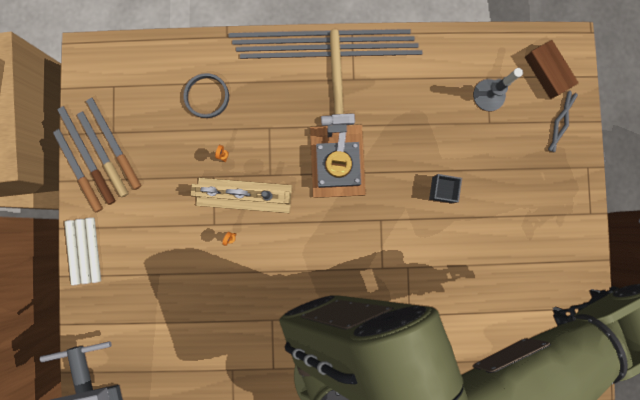

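The scene picture shows a rack with a punch (235,366), the large-bow key (250,386) and the small-bow steel key (273,408). Orange look-alikes stand free at (247,428) and (302,367). The lock is at (217,289) and the pot at (160,246). In the top picture these are slim (190,211), broad (192,238), punch (194,266), lock (163,338) and pot (188,446).

Candidates for slim_key are the scene pixels (273,409) steel in the rack, (301,367) orange and (244,428) orange. I choose the steel one in the rack.

```bash
python3 - <<'E'
from h import *
T=lambda a,b:tri([ray('scene',a),ray('top',b)])
print('slim',T((272.9,409.5),(188.3,211)))
print('broad',T((249.7,386.4),(188.3,239.3)))
print('keyway',T((215.2,289.1),(163.4,334.3)), T((217,289),(163.4,338)))
print('pot',at_z('top',(187.1,442.7),4),at_z('scene',(164.4,246.2),4))
for n in('scene','top'):
    z=np.load(n+'0.npz');c=cloud(n,z['d'])
    m=(c[...,2]>112)&(c[...,2]<150)&(abs(c[...,0]-490)<60)&(abs(c[...,1]-250)<110)
    P=c[m];print(n,len(P))
    for lo in range(150,350,12):
        q=P[(P[:,1]>=lo)&(P[:,1]<lo+12)]
        if len(q):print(lo,len(q),np.round(q.mean(0)),round(q[:,2].max()))
E
python3 - <<'E'
import cv2
a=cv2.imread('pics/scene0.png')[190:340,230:450];b=cv2.imread('pics/top0.png')[110:220,180:400]
cv2.imwrite('pics/crop1.png',cv2.resize(cv2.vconcat([a,b[:,:220]]),None,fx=2.3,fy=2.3,interpolation=cv2.INTER_CUBIC))
E
```

```text
slim [488.06850634 310.76296309 115.11779353]
broad [485.23268011 240.03824014 124.47521174]
keyway [550.94684204   0.9136788   84.05704477] [549.95442209  -6.51378791  71.51592984]
pot [ 487.34568873 -288.45360062    4.        ] [ 475.56116207 -297.88413406    4.        ]
scene 503
162 28 [478. 171. 135.] 146
174 71 [476. 179. 130.] 146
210 10 [482. 220. 127.] 134
222 46 [483. 228. 130.] 146
234 61 [484. 240. 135.] 149
246 59 [485. 252. 134.] 149
258 69 [485. 264. 130.] 147
270 1 [481. 271. 125.] 125
294 34 [490. 302. 126.] 137
306 52 [491. 312. 130.] 141
318 62 [491. 324. 128.] 139
330 10 [490. 331. 122.] 127
top 232
162 24 [471. 171. 134.] 143
174 30 [473. 179. 140.] 146
210 12 [478. 220. 126.] 136
222 26 [478. 228. 138.] 146
234 27 [479. 240. 140.] 149
246 23 [480. 251. 142.] 149
258 19 [482. 263. 134.] 143
294 25 [486. 301. 128.] 136
306 24 [487. 312. 137.] 140
318 19 [488. 323. 133.] 137
330 3 [487. 332. 120.] 125
```

View pics/crop1.png

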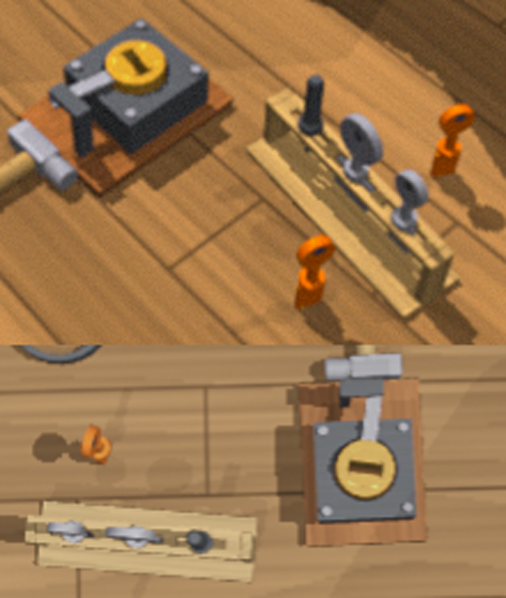

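The crop confirms the choice: the small-bow steel key sits in the rack slot farthest from the lock. The broad key is in the middle and the punch nearest the lock, and both orange decoys stand free. The keyway slot runs roughly along world y, and the hammer lies beyond the keeper. I'll move over the lock first for a near look.

```bash
cat >> h.py <<'E'
from scipy.spatial.transform import Rotation as Ro
def down(yaw): # tool x at world angle yaw, z down
    return Ro.from_matrix(np.array([[np.cos(yaw),np.sin(yaw),0],[np.sin(yaw),-np.cos(yaw),0],[0,0,-1]]))
def now():
    s=monitor.get_state(); R=Ro.from_quat(s['tool_rot']); x=R.as_matrix()[:,0]
    return np.array(s['eef_pos']),R,np.arctan2(x[1],x[0]),s
def chain(*wps):
    p,R,y,s=now(); print('t',round(s['t'],2),'at',p.round(1),'yaw',round(y,4),'gap',round(s['finger_gap'],1))
    for w in wps:
        q=np.array(w[:3],float);Q=down(w[3])
        d=R.as_matrix().T@(q-p)/300; r=(R.inv()*Q).as_rotvec()/.5
        print('->',w,'row',d.round(3),r.round(3),'rows',round(np.linalg.norm(q-p)/41.7,1)); p,R=q,Q
E
python3 - <<'E'
from h import *
p,R,y,s=now();K,D,Rc,t=cam('wrist')
print('cam in tool',R.as_matrix().T@(-Rc.T@t-p)); print((Rc@R.as_matrix()).round(2),K[0,0],manip.tip_reach)
chain((300,-310,320,.75),(400,-150,330,1.1),(470,0,330,1.45))
E
```

```text
cam in tool [  85.36238979    1.81956127 -123.26848288]
[[-0.    1.    0.  ]
 [-0.95 -0.   -0.33]
 [-0.33 -0.    0.95]] 281.0310555324395 19.0
t 0.5 at [ 206.  -510.   250.3] yaw 0.3838 gap 85.1
-> (300, -310, 320, 0.75) row [ 0.54  -0.501 -0.232] [-0.    -0.    -0.732] rows 5.6
-> (400, -150, 330, 1.1) row [ 0.607 -0.163 -0.033] [ 0.   0.  -0.7] rows 4.5
-> (470, 0, 330, 1.45) row [ 0.551 -0.019  0.   ] [ 0.   0.  -0.7] rows 4.0
```

>>> carry_out --targets '[[[0.54,-0.5,-0.232,0,0,-0.732],[0.54,-0.5,-0.232,0,0,-0.732],[0.54,-0.5,-0.232,0,0,-0.732],[0.54,-0.5,-0.232,0,0,-0.732],[0.54,-0.5,-0.232,0,0,-0.732],[0.54,-0.5,-0.232,0,0,-0.732]]]' --gripper -0.3

```text
t: 1.0
eef_pos: [300.9, -307.5, 321.5]
tool_rot: [0.93, 0.367, 0.001, 0.001]
contact_force: [-0.8, 0.0, 0.3]
finger_gap: 55.8
gripper_force: 0.0
```

>>> carry_out --targets '[[[0.607,-0.163,-0.033,0,0,-0.7],[0.607,-0.163,-0.033,0,0,-0.7],[0.607,-0.163,-0.033,0,0,-0.7],[0.607,-0.163,-0.033,0,0,-0.7],[0.607,-0.163,-0.033,0,0,-0.7]]]'

```text
t: 1.42
eef_pos: [401.1, -147.3, 330.3]
tool_rot: [0.852, 0.524, 0.0, 0.0]
contact_force: [-1.1, -0.7, 0.2]
finger_gap: 55.3
gripper_force: 0.0
```

Run:
```python
from h import *
chain((510,30,330,1.47),(488,300,270,1.47))
```

```text
t 1.42 at [ 401.1 -147.3  330.3] yaw 1.1023 gap 55.3
-> (510, 30, 330, 1.47) row [0.691 0.057 0.001] [ 0.002 -0.001 -0.735] rows 5.0
-> (488, 300, 270, 1.47) row [ 0.888 -0.164  0.2  ] [0. 0. 0.] rows 6.7
```

>>> carry_out --targets '[[[0.69,0.057,0,0,0,-0.735],[0.69,0.057,0,0,0,-0.735],[0.69,0.057,0,0,0,-0.735],[0.69,0.057,0,0,0,-0.735],[0.69,0.057,0,0,0,-0.735],[0.69,0.057,0,0,0,-0.735],[0.69,0.057,0,0,0,-0.735]]]'

```text
t: 2.0
eef_pos: [509.5, 27.9, 329.2]
tool_rot: [0.742, 0.671, -0.0, -0.0]
contact_force: [-0.1, 0.1, 0.2]
finger_gap: 55.0
gripper_force: 0.0
```

Run:
```python
from h import *
n='wrist'; c=cam(n); p,d=imaging.read_camera(n); save('w1',p); np.savez('w1.npz',p=p,d=d,R=c[2],t=c[3])
C=cloud(n,d,c)
for k in('keyway','slim_key','broad_key','pot'):
    for r in models.landmark_of(k,n)[:4]:
        l=r['location'];q=tuple(int(round(x)) for x in l)
        print(k,np.round(l,1),round(r['confidence'],2),np.round(C[q],1),'z72',at_z(n,l,72,c).round(1))
chain((488,300,270,1.47))
```

```text
keyway [187.  349.1] 0.79 [552.1 -22.8  11.7] z72 [547.7  -4.6  72. ]
broad_key [319.4 320.2] 0.65 [ 480.7 -255.1   44.2] z72 [ 483.6 -231.1   72. ]
pot [319.3 320.3] 0.76 [ 480.7 -255.1   44.2] z72 [ 483.8 -230.9   72. ]
t 2.25 at [508.8  25.4 330.1] yaw 1.4658 gap 55.3
-> (488, 300, 270, 1.47) row [ 0.903 -0.165  0.2  ] [ 0.001  0.    -0.008] rows 6.8
```

View pics/w1.png

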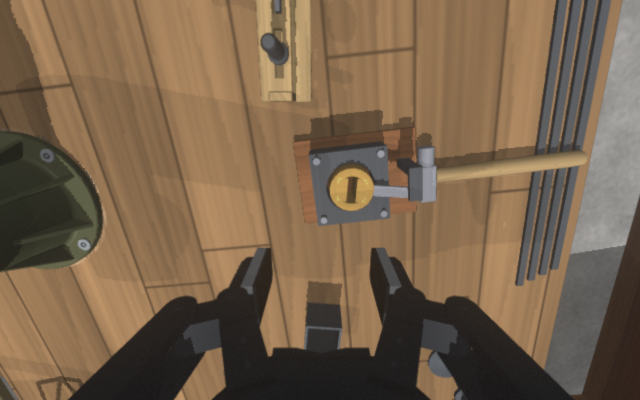

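The wrist picture shows the lock at (187,350), with the slot nearly along the image column, the tongue pointing right under the keeper at (183,422), the punch at the top and the pot at (330,322). The gripper hides the rest. Next I'll measure the slot in this frame and move over the key.

```bash
cat >> h.py <<'E'
def slot(p,c,n='wrist',rc=(187,350),w=45,z=72,dbg=None):
    # rectify patch to world xy plane at z; return plug centre and slot centre/angle
    K,D,R,t=c; o=at_z(n,rc,z,c)[:2]; s=4; N=90*s
    g=np.stack(np.meshgrid(np.arange(N),np.arange(N)),-1).reshape(-1,2)/s-45
    W=np.c_[g+o,np.full(len(g),z)]
    uv=cv2.projectPoints(W,cv2.Rodrigues(R)[0],t,K,D)[0].reshape(N,N,2).astype(np.float32)
    im=cv2.remap(p,uv,None,cv2.INTER_LINEAR)
    hsv=cv2.cvtColor(im,cv2.COLOR_RGB2HSV); gold=((hsv[...,0]>15)&(hsv[...,0]<35)&(hsv[...,1]>120)&(hsv[...,2]>110)).astype(np.uint8)
    gold=cv2.morphologyEx(gold,cv2.MORPH_OPEN,np.ones((5,5)))
    cs,_=cv2.findContours(gold,cv2.RETR_EXTERNAL,cv2.CHAIN_APPROX_NONE); h=max(cs,key=cv2.contourArea)
    (cx,cy),r=cv2.minEnclosingCircle(h)
    disc=np.zeros_like(gold);cv2.circle(disc,(int(cx),int(cy)),int(r*.82),1,-1)
    dark=disc&(1-gold); 
    cs,_=cv2.findContours(dark,cv2.RETR_EXTERNAL,cv2.CHAIN_APPROX_NONE);h=max(cs,key=cv2.contourArea)
    rect=cv2.minAreaRect(h); y,x=np.nonzero(cv2.drawContours(np.zeros_like(dark),[h],-1,1,-1))
    P=np.c_[x,y]/s-45+o; e,v=np.linalg.eigh(np.cov((P-P.mean(0)).T)); a=v[:,1]*np.sign(v[1,1])
    print('plug',(np.array([cx,cy])/s-45+o).round(1),'r',round(r/s,1),'slot',(np.array(rect[0])/s-45+o).round(1),'size',(np.array(rect[1])/s).round(1),'yaxis ang from +y (ccw)',round(-np.arctan2(a[0],a[1]),3))
    if dbg: save(dbg,im)
E
python3 - <<'E'
from h import *
z=np.load('w1.npz');K,D,_,_=cam('wrist')
slot(z['p'],(K,D,z['R'],z['t']),dbg='slot1')
z=np.load('top0.npz');slot(z['p'],cam('top'),'top',(163,338))
z=np.load('scene0.npz');slot(z['p'],cam('scene'),'scene',(217,289))
chain((484,272,270,1.47))
E
```

```text
plug [550.5  -8.1] r 31.7 slot [551.  -9.] size [38.3 12.4] yaxis ang from +y (ccw) -0.162
plug [549.3  -6.8] r 33.4 slot [550.5  -7.2] size [35.2 10.4] yaxis ang from +y (ccw) -0.153
plug [551.2  -7. ] r 34.0 slot [550.2  -8.4] size [34.1  9. ] yaxis ang from +y (ccw) -0.178
t 2.25 at [508.8  25.4 330.1] yaw 1.4658 gap 55.3
-> (484, 272, 270, 1.47) row [ 0.809 -0.168  0.2  ] [ 0.001  0.    -0.008] rows 6.1
```

>>> carry_out --targets '[[[0.81,-0.165,0.2,0,0,0],[0.81,-0.165,0.2,0,0,0],[0.81,-0.165,0.2,0,0,0],[0.81,-0.165,0.2,0,0,0],[0.81,-0.165,0.2,0,0,0],[0.81,-0.165,0.2,0,0,0],[0.81,-0.165,0.2,0,0,0],[0.81,-0.165,0.2,0,0,0]]]'

```text
t: 2.92
eef_pos: [484.4, 274.2, 269.1]
tool_rot: [0.742, 0.67, -0.001, -0.0]
contact_force: [0.1, -0.3, 0.7]
finger_gap: 55.4
gripper_force: 0.0
```

Run:
```python
from h import *
n='wrist'; c=cam(n); p,d=imaging.read_camera(n); save('w2',p); np.savez('w2.npz',p=p,d=d,R=c[2],t=c[3])
C=cloud(n,d,c)
for k in('slim_key','broad_key'):
    for r in models.landmark_of(k,n)[:4]:
        l=r['location'];q=tuple(int(round(x)) for x in l)
        print(k,np.round(l,1),round(r['confidence'],2),np.round(C[q],1),'z120',at_z(n,l,120,c).round(1))
for y0,y1 in((285,345),(205,275)):
    m=(C[...,2]>108)&(C[...,2]<155)&(C[...,1]>y0)&(C[...,1]<y1)&(abs(C[...,0]-485)<40)
    P=C[m]; print(len(P),P.mean(0).round(1),P.min(0).round(1),P.max(0).round(1))
    e,v=np.linalg.eigh(np.cov(P[:,:2].T)); a=v[:,1]*np.sign(v[1,1]);print('ang from +y ccw',-np.arctan2(a[0],a[1]),np.sqrt(e))
chain((488,314,120,1.47))
```

```text
slim_key [154.1 408. ] 0.83 [584.2 294.7  84.7] z120 [573.9 301.7 120. ]
slim_key [192.3 218.3] 0.77 [373.2 277.1  99.6] z120 [381.9 282.4 120. ]
slim_key [151.3 317.5] 0.59 [487.7 316.4 137.6] z120 [486.8 313.4 120. ]
broad_key [219.2 319.9] 0.91 [483.  252.6 144. ] z120 [481.7 242.3 120. ]
406 [488.4 314.8 133.9] [481.6 296.4 121.8] [494.6 330.3 139. ]
ang from +y ccw -0.10617128335672199 [2.905149   9.65744126]
487 [481.3 250.7 139.1] [473.6 222.6 116.9] [487.5 269.  146.9]
ang from +y ccw -0.1046820895777086 [ 2.80103853 13.06597405]
t 3.07 at [485.5 271.7 270.4] yaw 1.4657 gap 55.5
-> (488, 314, 120, 1.47) row [ 0.141 -0.007  0.501] [ 0.002 -0.001 -0.009] rows 3.7
```

View pics/w2.png

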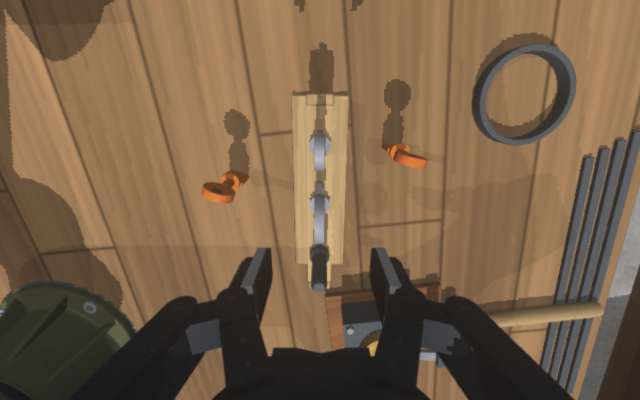

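The wrist picture shows the slim steel key at (150,318) between the oranges at (190,220) and (155,408), and the broad key at (215,319). I measure slim at (488, 314, ~121), with its axis already aligned with the fingers.

>>> carry_out --targets '[[[0.141,-0.007,0.1,0,0,0],[0.141,-0.007,0.2,0,0,0],[0.141,-0.007,0.3,0,0,0],[0.141,-0.007,0.4,0,0,0],[0.141,-0.007,0.495,0,0,0],[0.141,-0.007,0.495,0,0,0],[0.141,-0.007,0.495,0,0,0]]]'

```text
t: 3.65
eef_pos: [487.7, 314.2, 121.6]
tool_rot: [0.743, 0.669, -0.001, -0.0]
contact_force: [0.2, -0.3, 0.7]
finger_gap: 55.5
gripper_force: 0.0
```

Run:
```python
from h import *
chain((488,314,121,1.465))
```

```text
t 3.65 at [487.7 314.2 121.6] yaw 1.4655 gap 55.5
-> (488, 314, 121, 1.465) row [-0.     0.001  0.002] [-0.002  0.002  0.001] rows 0.0
```

>>> carry_out --targets '[[[0,0,0,0,0,0],[0,0,0,0,0,0],[0,0,0,0,0,0],[0,0,0,0,0,0],[0,0,0,0,0,0],[0,0,0,0,0,0],[0,0,0,0,0,0],[0,0,0,0,0,0]]]' --gripper 1

```text
t: 4.32
eef_pos: [487.8, 315.7, 122.8]
tool_rot: [0.743, 0.67, 0.001, 0.0]
contact_force: [-0.6, -1.5, 7.0]
finger_gap: 9.5
gripper_force: 58.8
```

>>> carry_out --targets '[[[0,0,-0.04,0,0,0],[0,0,-0.08,0,0,0],[0,0,-0.14,0,0,0],[0,0,-0.2,0,0,0],[0,0,-0.26,0,0,0],[0,0,-0.32,0,0,0],[0,0,-0.36,0,0,0],[0,0,-0.36,0,0,0]]]'

```text
t: 4.98
eef_pos: [487.9, 315.9, 232.9]
tool_rot: [0.743, 0.67, 0.002, 0.001]
contact_force: [0.8, -0.4, -1.3]
finger_gap: 8.8
gripper_force: 58.6
```

Run:
```python
from h import *
print(now()[3]['gripper_force'])
chain((520,155,230,1.42),(550,-8,230,1.42))
```

```text
58.61553132534027
t 4.98 at [487.9 315.9 232.9] yaw 1.4674 gap 8.8
-> (520, 155, 230, 1.42) row [-0.522  0.162  0.009] [ 0.008 -0.006  0.095] rows 3.9
-> (550, -8, 230, 1.42) row [-0.522  0.18   0.   ] [0. 0. 0.] rows 4.0
```

>>> carry_out --targets '[[[0,0,-0.07,0,0,0],[0,0,-0.12,0,0,0],[-0.1,0.03,-0.12,0,0,0.095],[-0.2,0.06,-0.12,0,0,0.095],[-0.3,0.1,-0.12,0,0,0.1],[-0.4,0.13,-0.12,0,0,0.11],[-0.5,0.16,-0.12,0,0,0.115],[-0.52,0.162,-0.12,0,0,0.115]]]'

```text
t: 5.65
eef_pos: [520.0, 151.5, 264.6]
tool_rot: [0.763, 0.647, -0.001, 0.0]
contact_force: [-0.3, 0.8, -1.7]
finger_gap: 9.2
gripper_force: 58.8
```

Run:
```python
from h import *
chain((550.5,-7.7,240,1.41))
```

```text
t 5.65 at [520.  151.5 264.6] yaw 1.4067 gap 9.2
-> (550.5, -7.7, 240, 1.41) row [-0.507  0.187  0.083] [-0.001  0.002 -0.007] rows 3.9
```

>>> carry_out --targets '[[[-0.1,0.036,0.016,0,0,0],[-0.2,0.073,0.032,0,0,0],[-0.3,0.11,0.05,0,0,0],[-0.4,0.147,0.066,0,0,0],[-0.47,0.173,0.078,0,0,0],[-0.507,0.187,0.083,0,0,0],[-0.507,0.187,0.083,0,0,0],[-0.507,0.187,0.083,0,0,0]]]'

```text
t: 6.32
eef_pos: [550.3, -3.5, 240.0]
tool_rot: [0.762, 0.648, -0.0, -0.0]
contact_force: [-0.9, -0.5, -1.4]
finger_gap: 9.0
gripper_force: 58.8
```

Run:
```python
from h import *
chain((550.5,-7.7,170,1.41))
K,D,_,_=cam('wrist')
n='wrist'; c=cam(n); p,d=imaging.read_camera(n); np.savez('w3.npz',p=p,d=d,R=c[2],t=c[3])
p2,d2=imaging.read_camera('scene'); np.savez('s3.npz',p=p2,d=d2)
C=cloud(n,d,c); C2=cloud('scene',d2)
for X,N in((C,'w'),(C2,'s')):
  for z0,z1 in((148,190),(190,200),(200,225)):
    m=(X[...,2]>z0)&(X[...,2]<z1)&(abs(X[...,0]-550)<50)&(abs(X[...,1]+8)<50)
    P=X[m]; 
    if len(P):print(N,z0,len(P),P.mean(0).round(1),P.min(0).round(1),P.max(0).round(1))
print([ (r['location'],r['confidence']) for r in models.landmark_of('slim_key','scene')])
w=p[150:400,200:440];s=p2[120:260,220:360]
save('c3',np.hstack([cv2.resize(w,(480,500)),cv2.resize(s,(300,500)) if 0 else cv2.copyMakeBorder(cv2.resize(s,(310,310)),0,190,0,0,cv2.BORDER_CONSTANT)]))
```

```text
t 6.32 at [550.3  -3.5 240. ] yaw 1.4092 gap 9.0
-> (550.5, -7.7, 170, 1.41) row [-0.014  0.003  0.233] [-0.002 -0.    -0.002] rows 1.7
w 148 225 [553.1   5.7 176.8] [540.8  -5.9 149.9] [562.9   7.7 189.8]
w 190 563 [551.9  -1.1 194.7] [539.3 -10.8 190. ] [562.9   5.5 200. ]
w 200 130 [552.2  -0.6 207.7] [542.5  -6.  200.1] [564.    7.4 224.8]
s 148 77 [554.2  -0.8 168.9] [549.2 -19.7 150.6] [563.5   9.9 189.9]
s 190 58 [554.6  -1.8 195.4] [539.1 -16.5 190. ] [563.8   9.3 199.9]
s 200 32 [553.8  -2.2 208.7] [542.   -8.4 200.2] [562.6   6.3 223. ]
[([294.9, 364.2], 0.82), ([166.9, 283.9], 0.79), ([239.7, 428.1], 0.56)]
```

View pics/c3.png

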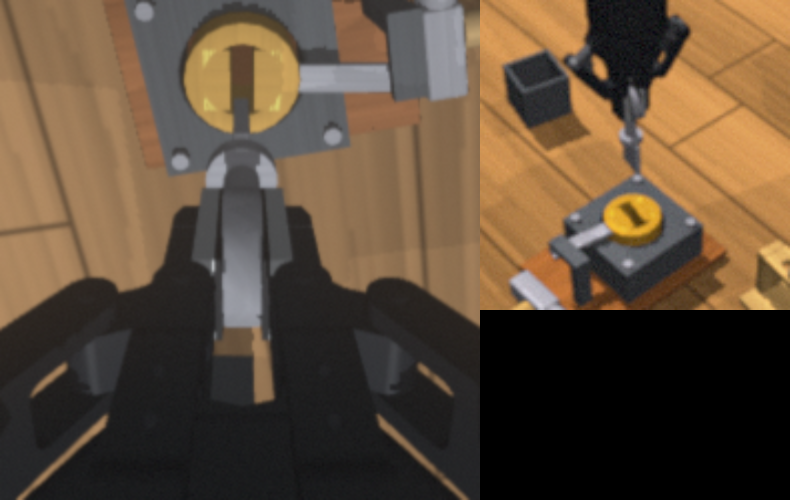

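The view shows the key hanging vertical, its blade in line with the slot (blade edge at about (120,241) in the crop, slot at (75,242)). Descending.

>>> carry_out --targets '[[[-0.006,0,0.06,0,0,0],[-0.006,0,0.12,0,0,0],[-0.006,0,0.18,0,0,0],[-0.006,0,0.22,0,0,0],[-0.006,0,0.25,0,0,0],[-0.006,0,0.27,0,0,0],[-0.006,0,0.285,0,0,0],[-0.006,0,0.285,0,0,0]]]'

```text
t: 7.13
eef_pos: [550.1, -5.3, 154.5]
tool_rot: [0.762, 0.648, -0.0, -0.0]
contact_force: [-0.9, -0.6, -1.6]
finger_gap: 9.2
gripper_force: 58.8
```

Tip is about 6 mm in with no contact force. Continuing.

>>> carry_out --targets '[[[0,0,0.015,0,0,0],[0,0,0.03,0,0,0],[0,0,0.045,0,0,0],[0,0,0.06,0,0,0],[0,0,0.075,0,0,0],[0,0,0.085,0,0,0],[0,0,0.09,0,0,0],[0,0,0.09,0,0,0]]]'

```text
t: 7.8
eef_pos: [550.0, -5.6, 127.5]
tool_rot: [0.762, 0.648, -0.0, -0.0]
contact_force: [0.4, 0.2, -2.0]
finger_gap: 9.0
gripper_force: 58.8
```

>>> carry_out --targets '[[[0,0,0.003,0,0,0],[0,0,0.006,0,0,0],[0,0,0.009,0,0,0],[0,0,0.009,0,0,0]]]'

```text
t: 8.13
eef_pos: [550.1, -5.6, 125.1]
tool_rot: [0.762, 0.648, -0.0, -0.0]
contact_force: [0.3, -0.1, -1.3]
finger_gap: 9.4
gripper_force: 58.8
```

>>> carry_out --targets '[[[0,0,0.003,0,0,0],[0,0,0.006,0,0,0],[0,0,0.008,0,0,0],[0,0,0.008,0,0,0]]]'

```text
t: 8.47
eef_pos: [550.5, -5.6, 124.7]
tool_rot: [0.762, 0.648, 0.0, 0.0]
contact_force: [-8.5, 1.3, 19.1]
finger_gap: 9.1
gripper_force: 61.9
```

The collar met the plug at z 124.7, where 124.8 was expected. I'll ease off slightly and turn clockwise.

>>> carry_out --targets '[[[0,0,-0.004,0,0,0.12],[0,0.001,-0.004,0,0,0.25],[0,0.001,-0.004,0,0,0.4],[0,0.002,-0.004,0,0,0.55],[0,0.002,-0.004,0,0,0.7],[0,0.003,-0.004,0,0,0.85],[0,0.003,-0.004,0,0,1.0],[0,0.003,-0.004,0,0,1.0]]]'

```text
t: 9.13
eef_pos: [551.4, -5.8, 124.8]
tool_rot: [0.899, 0.437, 0.001, 0.0]
contact_force: [-1.4, 0.9, 5.1]
finger_gap: 8.9
gripper_force: 59.9
```

Run:
```python
from h import *
s=now()[3];print(s['torque'],s['contact_force']);chain((551.2,-5.6,124,.41))
```

```text
[0.11079483 0.36758877 0.04914506] [-1.41903232  0.85857609  5.11123997]
t 9.13 at [551.4  -5.8 124.8] yaw 0.9055 gap 8.9
-> (551.2, -5.6, 124, 0.41) row [ 0.    -0.001  0.003] [ 0.002 -0.002  0.991] rows 0.0
```

>>> carry_out --targets '[[[0,0.001,0,0,0,0.15],[0,0.001,0,0,0,0.3],[0,0.001,0,0,0,0.45],[0,0.002,0,0,0,0.6],[0,0.002,0,0,0,0.7],[0,0.003,0,0,0,0.8],[0,0.003,0,0,0,0.9],[0,0.003,0,0,0,0.9]]]'

```text
t: 9.8
eef_pos: [552.2, -6.6, 124.8]
tool_rot: [0.974, 0.227, 0.001, 0.0]
contact_force: [-0.7, -2.0, 6.7]
finger_gap: 9.3
gripper_force: 60.0
```

Run:
```python
from h import *
s=now()[3];print(s['torque'],s['contact_force'],s['joint_pos']);chain((551.2,-5.6,124,.3))
```

```text
[-0.46387512  0.21158879 -0.00139803] [-0.69497924 -2.00666587  6.671794  ] [-7.81224279e-02  4.39219267e-01  1.64270309e+00 -5.52283460e-04
  1.05811782e+00  1.03497807e+00]
t 9.8 at [552.2  -6.6 124.8] yaw 0.458 gap 9.3
-> (551.2, -5.6, 124, 0.3) row [-0.001 -0.005  0.003] [ 0.002 -0.002  0.316] rows 0.0
```

>>> carry_out --targets '[[[0,0,0,0,0,0.08],[0,0.001,0,0,0,0.16],[0,0.001,0,0,0,0.24],[0,0.001,0,0,0,0.3],[0,0.001,0,0,0,0.3]]]'

```text
t: 10.22
eef_pos: [552.4, -7.0, 124.8]
tool_rot: [0.988, 0.154, 0.001, 0.001]
contact_force: [-0.6, -3.0, 6.0]
finger_gap: 9.0
gripper_force: 59.9
```

Run:
```python
from h import *
s=now()[3];print(s['torque'],s['contact_force']);chain((551.2,-5.6,124,.3))
p,d=imaging.read_camera('scene'); np.savez('s4.npz',p=p,d=d)
c=cam('scene');C=cloud('scene',d)
# tongue: points 60..78 high outside the case, away from keeper
m=(C[...,2]>58)&(C[...,2]<82)&(np.hypot(C[...,0]-550.5,C[...,1]+7.5)>72)&(np.hypot(C[...,0]-550.5,C[...,1]+7.5)<105)
P=C[m];print(len(P));a=np.degrees(np.arctan2(P[:,1]+7.5,P[:,0]-550.5));print(np.histogram(a,bins=np.arange(-100,60,10)))
save('c4',cv2.resize(p[150:290,210:370],(640,560)))
```

```text
[-0.59478099  0.1400047   0.14458709] [-0.60005526 -2.98090677  5.96326666]
t 10.22 at [552.4  -7.  124.8] yaw 0.3097 gap 9.0
-> (551.2, -5.6, 124, 0.3) row [-0.002 -0.006  0.003] [ 0.003 -0.003  0.019] rows 0.0
268
(array([ 0,  0,  0, 12, 64,  9,  1,  0, 21, 44, 43, 65,  0,  0,  6]), array([-100,  -90,  -80,  -70,  -60,  -50,  -40,  -30,  -20,  -10,    0,
         10,   20,   30,   40,   50]))
```

View pics/c4.png

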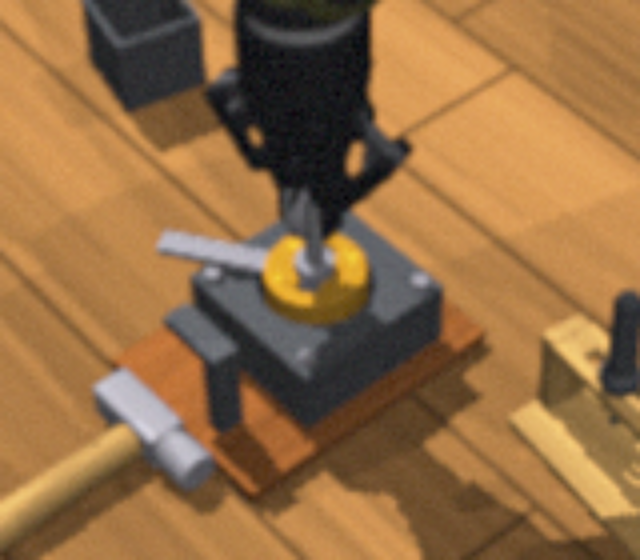

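The picture shows the tongue swung well clear of the keeper, at about -55°. I'll keep turning until the stop shows in the torque.

>>> carry_out --targets '[[[0,0,0,0,0,0.06],[0,0,0,0,0,0.12],[0,0,0,0,0,0.18],[0,0,0,0,0,0.18]]]'

```text
t: 10.6
eef_pos: [552.3, -6.9, 124.8]
tool_rot: [0.994, 0.111, 0.001, 0.001]
contact_force: [-0.7, -3.5, 6.0]
finger_gap: 9.5
gripper_force: 77.7
```

Run:
```python
from h import *
s=now()[3];print(s['torque'],s['contact_force']);chain((551.2,-5.6,124,.2))
```

```text
[-0.68921798  0.30029786  1.57453672] [-0.70531106 -3.53396809  5.98575295]
t 10.6 at [552.3  -6.9 124.8] yaw 0.2219 gap 9.5
-> (551.2, -5.6, 124, 0.2) row [-0.003 -0.005  0.003] [ 0.003 -0.002  0.044] rows 0.0
```

At the stop: torque 1.6 N m, and the turn of 1.19 rad matches the play plus about 0.93. I'll back off within the play so the blade is free, then draw out.

>>> carry_out --targets '[[[0,0,0,0,0,-0.15],[0,0,0,0,0,-0.3],[0,0,0,0,0,-0.44],[0,0,0,0,0,-0.44],[0,0,0,0,0,-0.44]]]'

```text
t: 11.02
eef_pos: [552.4, -6.6, 124.8]
tool_rot: [0.976, 0.219, 0.001, 0.0]
contact_force: [0.2, 0.6, 4.8]
finger_gap: 9.1
gripper_force: 59.9
```

Run:
```python
from h import *
s=now()[3];print(s['torque'],s['contact_force']);chain((551.2,-5.6,124,.2))
```

```text
[-0.07322769  0.0243727   0.0633369 ] [0.2057746  0.59830696 4.78693612]
t 11.02 at [552.4  -6.6 124.8] yaw 0.442 gap 9.1
-> (551.2, -5.6, 124, 0.2) row [-0.002 -0.005  0.003] [ 0.001 -0.003  0.484] rows 0.0
```

>>> carry_out --targets '[[[0,0,-0.03,0,0,0],[0,0,-0.06,0,0,0],[0,0,-0.1,0,0,0],[0,0,-0.15,0,0,0],[0,0,-0.2,0,0,0],[0,0,-0.25,0,0,0],[0,0,-0.3,0,0,0],[0,0,-0.3,0,0,0]]]'

```text
t: 11.68
eef_pos: [552.9, -6.6, 217.9]
tool_rot: [0.976, 0.218, 0.003, 0.001]
contact_force: [0.4, 0.6, -1.0]
finger_gap: 9.2
gripper_force: 58.8
```

Run:
```python
from h import *
z=np.load('w1.npz');
chain((500,-180,215,.3),(490,-280,180,.3))
p,d=imaging.read_camera('top'); save('top5',p); np.savez('top5.npz',p=p,d=d)
p2,d2=imaging.read_camera('scene'); np.savez('s5.npz',p=p2,d=d2)
for n,(P,D) in {'top':(p,d),'scene':(p2,d2)}.items():
    for r in models.landmark_of('pot',n)[:2]: print(n,r['location'],r['confidence'],at_z(n,r['location'],4).round(1))
    C=cloud(n,D); m=(C[...,2]>50)&(C[...,2]<75)&(abs(C[...,0]-485)<60)&(abs(C[...,1]+285)<60)
    q=C[m]; print(len(q),q.min(0).round(1),q.max(0).round(1),np.median(q,0).round(1))
    if len(q)>5: print(cv2.minAreaRect(q[:,:2].astype(np.float32)))
save('c5',np.hstack([cv2.resize(p[90:230,300:480],(450,350)),cv2.resize(p2[130:270,200:340],(350,350))]))
```

```text
t 11.68 at [552.9  -6.6 217.9] yaw 0.4403 gap 9.2
-> (500, -180, 215, 0.3) row [-0.406  0.448  0.009] [ 0.005 -0.01   0.281] rows 4.3
-> (490, -280, 180, 0.3) row [-0.13   0.309  0.117] [0. 0. 0.] rows 2.6
top [184.5, 442.9] 0.91 [ 494.3 -289.3    4. ]
217 [ 443.8 -324.1   50.1] [ 517.1 -249.8   67.6] [ 481.2 -286.8   60.1]
((481.14251708984375, -287.16339111328125), (65.776123046875, 64.76873016357422), 79.5313491821289)
scene [170.6, 246.7] 0.6 [ 490.2 -275.1    4. ]
259 [ 445.4 -328.9   50. ] [ 519.7 -248.9   68.6] [ 480.5 -281.8   59.4]
((482.0978088378906, -288.9313049316406), (71.99549102783203, 66.09896850585938), 79.68368530273438)
```

View pics/c5.png

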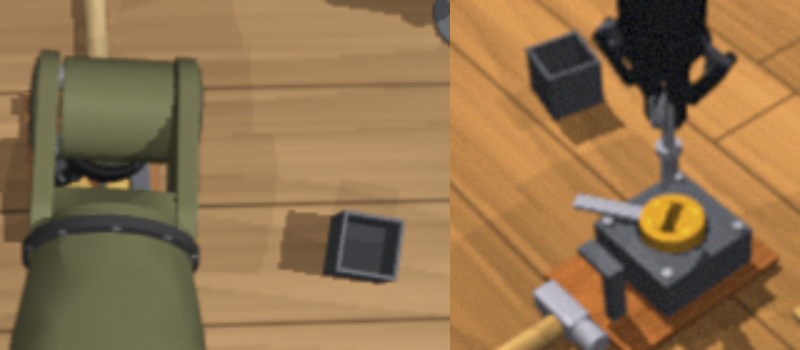

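The key is out and the tongue is still swung away. The pot shows at (245,365) in the crop, with its centre at about (481.5,-288) and its sides at -10°. Carrying the key over.

Run:
```python
from h import *
chain((515,-150,218,.1),(483.5,-288,190,-.18))
```

```text
t 11.88 at [551.5  -6.6 213.2] yaw 0.4399 gap 9.1
-> (515, -150, 218, 0.1) row [-0.314  0.381 -0.016] [-0.001  0.002  0.68 ] rows 3.6
-> (483.5, -288, 190, -0.18) row [-0.15   0.447  0.093] [0.   0.   0.56] rows 3.5
```

>>> carry_out --targets '[[[-0.06,0.07,-0.016,0,0,0.1],[-0.12,0.145,-0.016,0,0,0.25],[-0.18,0.22,-0.016,0,0,0.4],[-0.24,0.29,-0.016,0,0,0.55],[-0.29,0.35,-0.016,0,0,0.65],[-0.314,0.381,-0.016,0,0,0.68],[-0.314,0.381,-0.016,0,0,0.68]]]'

```text
t: 12.47
eef_pos: [514.7, -151.9, 218.0]
tool_rot: [0.999, 0.049, -0.001, -0.0]
contact_force: [-0.9, -0.4, -2.8]
finger_gap: 9.2
gripper_force: 58.9
```

>>> carry_out --targets '[[[-0.03,0.08,0.01,0,0,0.1],[-0.06,0.17,0.03,0,0,0.2],[-0.09,0.26,0.05,0,0,0.3],[-0.12,0.34,0.07,0,0,0.4],[-0.14,0.41,0.085,0,0,0.5],[-0.15,0.447,0.093,0,0,0.56],[-0.15,0.447,0.093,0,0,0.56],[-0.15,0.447,0.093,0,0,0.56]]]'

```text
t: 13.13
eef_pos: [484.2, -287.3, 190.5]
tool_rot: [0.996, -0.089, -0.0, -0.0]
contact_force: [-0.3, -0.3, -2.3]
finger_gap: 9.3
gripper_force: 59.0
```

Run:
```python
from h import *
chain((483.5,-288,97,-.18))
n='wrist';c=cam(n); p,d=imaging.read_camera(n);np.savez('w6.npz',p=p,d=d,R=c[2],t=c[3])
p2,d2=imaging.read_camera('scene')
C=cloud(n,d,c)
m=(C[...,2]>52)&(C[...,2]<72)&(abs(C[...,0]-485)<60)&(abs(C[...,1]+285)<60);q=C[m];print(len(q),q.min(0).round(1),q.max(0).round(1))
print(cv2.minAreaRect(q[:,:2].astype(np.float32)))
for z0,z1 in((95,140),(140,150)):
    m=(C[...,2]>z0)&(C[...,2]<z1)&(abs(C[...,0]-485)<60)&(abs(C[...,1]+285)<60);q=C[m]
    if len(q):print(z0,q.min(0).round(1),q.max(0).round(1),q.mean(0).round(1))
save('c6',np.hstack([cv2.resize(p[130:400,180:460],(450,434)),cv2.resize(p2[80:220,190:303],(350,434))]))
```

```text
t 13.13 at [ 484.2 -287.3  190.5] yaw -0.1787 gap 9.3
-> (483.5, -288, 97, -0.18) row [-0.002  0.003  0.312] [-0.001  0.001  0.003] rows 2.2
1264 [ 443.8 -326.4   52. ] [ 518.6 -252.3   63.4]
((481.25634765625, -288.9809875488281), (64.1351089477539, 64.5497817993164), 79.2937240600586)
95 [ 484.6 -299.5   99.8] [ 497.9 -277.6  139.9] [ 496.  -289.9  126.6]
140 [ 479.5 -299.5  140. ] [ 496.1 -275.9  150. ] [ 489.4 -288.6  145.1]
```

View pics/c6.png

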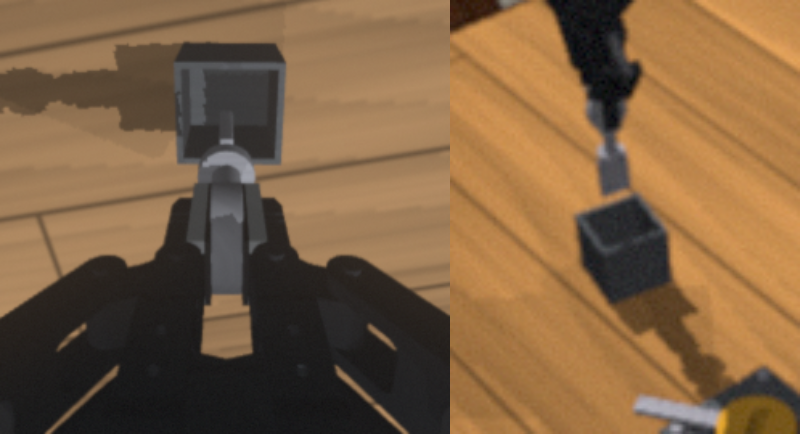

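The blade is over the pot, pot centre (481.3,-289) against blade at about (483.5,-289). I'll shift about 2 mm and lower it.

>>> carry_out --targets '[[[-0.007,0,0.05,0,0,0],[-0.007,0,0.1,0,0,0],[-0.007,0,0.15,0,0,0],[-0.007,0,0.2,0,0,0],[-0.007,0,0.25,0,0,0],[-0.007,0,0.29,0,0,0],[-0.007,0,0.312,0,0,0],[-0.007,0,0.312,0,0,0]]]'

```text
t: 13.9
eef_pos: [481.7, -286.8, 96.2]
tool_rot: [0.996, -0.089, -0.001, -0.0]
contact_force: [0.7, 0.2, -1.8]
finger_gap: 9.2
gripper_force: 59.0
```

>>> carry_out --targets '[[[0,0,0.002,0,0,0],[0,0,0.004,0,0,0],[0,0,0.005,0,0,0],[0,0,0.005,0,0,0]]]'

```text
t: 14.23
eef_pos: [482.0, -287.8, 96.3]
tool_rot: [0.996, -0.09, 0.0, 0.0]
contact_force: [-0.6, -0.7, -2.0]
finger_gap: 9.2
gripper_force: 59.0
```

>>> carry_out --targets '[[[0,0,0,0,0,0],[0,0,0,0,0,0],[0,0,0,0,0,0],[0,0,0,0,0,0],[0,0,0,0,0,0],[0,0,0,0,0,0]]]' --gripper 0.6

```text
t: 14.73
eef_pos: [481.9, -287.7, 95.8]
tool_rot: [0.996, -0.09, 0.0, 0.0]
contact_force: [-0.4, -0.2, 0.1]
finger_gap: 16.7
gripper_force: 0.0
```

>>> carry_out --targets '[[[0,0,0,0,0,0],[0,0,0,0,0,0],[0,0,0,0,0,0],[0,0,0,0,0,0],[0,0,0,0,0,0],[0,0,0,0,0,0],[0,0,0,0,0,0],[0,0,0,0,0,0]]]' --gripper -0.8

```text
t: 15.4
eef_pos: [481.9, -287.7, 95.8]
tool_rot: [0.996, -0.09, 0.0, 0.0]
contact_force: [-0.1, -0.1, -0.1]
finger_gap: 76.7
gripper_force: 0.0
```

>>> carry_out --targets '[[[0,0,-0.05,0,0,0],[0,0,-0.1,0,0,0],[0,0,-0.18,0,0,0],[0,0,-0.26,0,0,0],[0,0,-0.36,0,0,0],[0,0,-0.46,0,0,0],[0,0,-0.5,0,0,0],[0,0,-0.5,0,0,0]]]'

```text
t: 16.07
eef_pos: [482.6, -288.2, 249.2]
tool_rot: [0.996, -0.09, 0.002, 0.001]
contact_force: [0.5, 0.0, -0.1]
finger_gap: 77.0
gripper_force: 0.0
```

Run:
```python
from h import *
chain()
p,d=imaging.read_camera('wrist');p2,d2=imaging.read_camera('scene')
save('c7',np.hstack([cv2.resize(p[60:330,180:460],(400,386)),cv2.resize(p2[120:280,190:350],(386,386))]))
```

```text
t 16.07 at [ 482.6 -288.2  249.2] yaw -0.1802 gap 77.0
```

View pics/c7.png

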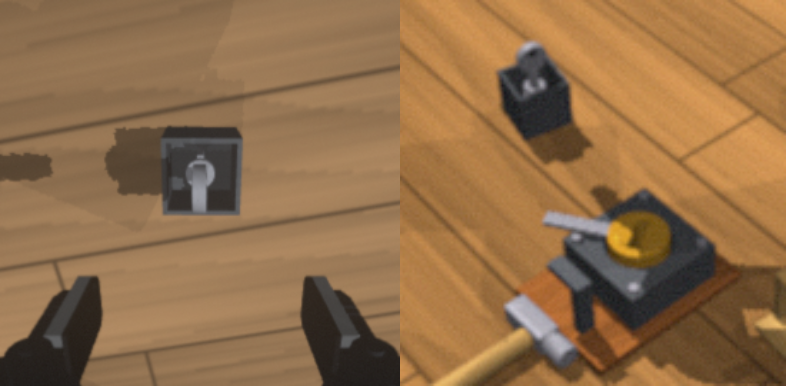

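The key stands blade down in the pot (crop about (175,200)), the tongue stays swung clear, and the gripper is free. Handing in.

```bash
python3 -c "
from rig import ticket; print(ticket.job_done())"
```

```text
the job is handed in; nothing more can be done
None
```

I turned the lock clockwise to its stop with the slim key, drew the key out with the tongue still clear of its keeper, stood it blade down in the pot, and handed the job in at about 16 s; the broad key stayed in the rack.

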